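# Clamp the mended tile and sweep away the old plaster

## Task

Lay the mended tile flat in the nest of the jig and swing the toggle clamp over centre onto it; while it stays clamped, sweep all the lumps of old plaster along the channel into the waste tray with the wooden sweep block, not with the fingers. Stand the block upright back on its cork mat, swing the clamp fully back, and only then lay the tile back on its foam pad, centred and lengthwise. The tile is fragile, so never grip, press or knock it with more than 25 N, and leave the bystanders where they are.

Things in the scene. Friction and masses are not known exactly. Their poses are not given: they have to be found in the camera images.
- jig: fixed raised plywood board, flat top 50 mm above the table, spanning x -165..165, y -170..190 mm in this frame; origin on the table. The sweeping channel is a strip of its top along y between two lips 14 mm high (inner faces at x = -155 and +15 mm), open at both ends; its -y end drops into the waste tray. Nest and toggle clamp are on the +x half
- channel (a point): middle of the sweeping channel's floor, on the board's top; axes as the jig (channel runs along y)
- waste (a point): centre of the inner floor of the open aluminium waste tray fixed against the board's -y end: inside 232 mm (x) by 146 mm (y), floor 4 mm above the table, rims 44 mm above the table (6 mm below the board's top); axes as the jig. The board's end face is its +y wall, at y = +75 mm from this point. Lumps may lie heaped on one another in it.
- nest (a point): nest centre, on its cork support (62 mm above the table, 12 above the board); axes as the jig. The tile lies here, long side along y (either way round), 5 mm play between 4 corner posts (x +-37, y +-46 mm) and 2 end stops, all 22 mm above the board. The cork is 44 mm wide in x and posts leave 74 mm along y, so fingers fit beside the tile; channel lip 82 mm away in -x
- pivot (a point): the clamp's hinge axis (along the jig's x), 105 mm above the table, 125 mm to +y of the nest centre
- clamp (a joint): toggle clamp angle, rad: 1.5 fully back (arm upright), about 0 shut on the tile, -0.06 shut on an empty nest. A steel arm with a rubber foot 125 mm from the pivot and, rigid with it, a handle with a T-bar. Over centre: its spring throws it open above 0.75 and shut below 0.75 and holds it; the foot presses about 5 N; about 5 N at the T-bar moves it. Push it past centre; the spring finishes
- clamp_bar (a point): centre of the clamp's T-bar, a rubber-covered bar 16 mm thick and 70 mm long along the jig's x, 120 mm from the pivot. Open it leans back: 93 mm to +y of the pivot and 75 mm above it; shut it leans over the tile: 69 mm to -y of the pivot and 98 mm above it. Axes turn with the arm.
- clamp_foot: the round rubber foot (26 mm across) of the clamp arm, on a slight swivel; origin on the arm's centre line 25 mm above the foot's face when shut. Fully back, the tip of the arm stands 245 mm above the table, so carry things over it higher than that
- tile_board: fixed white board 125 mm (x) by 170 mm (y), 6 mm thick, with a grey foam pad 46 mm (x) by 140 mm (y) standing 14 mm above it; origin on the table under its centre
- pad (a point): centre of the foam pad's top, 20 mm above the table; x across the pad, y along it
- tile: the fragile terracotta tile with a white and green glazed face and a mended crack: 64 mm (x) by 120 mm (y) by 18 mm thick, 0.2 to 0.34 kg; origin at the centre of its underside, z up. Starts on the foam pad, which is narrower than the tile. It must not be gripped, pressed or knocked with more than 25 N (a grip of 10 to 15 N is plenty; the clamp spring alone is safe).
- mat: fixed cork mat 85 mm (x) by 140 mm (y), 4 mm thick, where the sweep block stands; origin on the table under its centre
- sweep: the wooden sweep block, 0.16 to 0.26 kg: a foot 44 mm (x) by 100 mm (y) by 34 mm high whose broad faces (+-x) push, with an upright grip 22 mm (x) by 60 mm (y) above it up to 108 mm. Origin at the centre of its underside, z up. Starts standing on its mat, blade along the mat's y.
- jug: terracotta mug-shaped jug 120 mm high, bystander; origin under its centre
- solvent: brown glass bottle 140 mm high, bystander; origin under its centre
- jar: glass jar 90 mm high, bystander; origin under its centre
- brush: brush lying on the table, bystander
- samples: cardboard box 120 x 90 x 50 mm, bystander; origin under its centre
- lump0: a loose chunky lump of off-white old plaster, about 32 x 48 mm and 24 mm high (up to 28 mm at its crown); origin at its middle, 12 mm above its underside; may be absent. At the start it lies on the jig board in the sweeping channel. Sweep it with the block only; fingers must not push it. It can be knocked a few cm aside during the run.
- lump1: a loose chunky lump of off-white old plaster, about 32 x 48 mm and 24 mm high (up to 28 mm at its crown); origin at its middle, 12 mm above its underside; may be absent. At the start it lies on the jig board in the sweeping channel. Sweep it with the block only; fingers must not push it. It can be knocked a few cm aside during the run.
- lump2: a loose chunky lump of off-white old plaster, about 32 x 48 mm and 24 mm high (up to 28 mm at its crown); origin at its middle, 12 mm above its underside; may be absent. At the start it lies on the jig board in the sweeping channel. Sweep it with the block only; fingers must not push it. It can be knocked a few cm aside during the run.
- lump3: a loose chunky lump of off-white old plaster, about 32 x 48 mm and 24 mm high (up to 28 mm at its crown); origin at its middle, 12 mm above its underside; may be absent. At the start it lies on the jig board in the sweeping channel. Sweep it with the block only; fingers must not push it. It can be knocked a few cm aside during the run.
- lump4: a loose chunky lump of off-white old plaster, about 32 x 48 mm and 24 mm high (up to 28 mm at its crown); origin at its middle, 12 mm above its underside; may be absent. At the start it lies on the jig board in the sweeping channel. Sweep it with the block only; fingers must not push it. It can be knocked a few cm aside during the run.
- lump5: a loose chunky lump of off-white old plaster, about 32 x 48 mm and 24 mm high (up to 28 mm at its crown); origin at its middle, 12 mm above its underside; may be absent. At the start it lies on the jig board in the sweeping channel. Sweep it with the block only; fingers must not push it. It can be knocked a few cm aside during the run.
Mind the look-alikes: they are no part of the job. Leave any blue or pink look-alike of the lump2 alone.

How it is judged (in metres and radians):
On the way, in this order (a step that is already met when the one before it is completed fails the run):
1. the tile lies flat in the nest and the clamp is shut on it, pressing it (x of tile in the frame of nest between -0.01 and 0.01 m and y of tile in the frame of nest between -0.01 and 0.01 m and z of tile in the frame of nest between -0.005 and 0.005 m and angle between tile's own z axis and vertical below 0.08 rad and value of joint clamp below 0.08 rad and contact force between clamp_foot and tile above 1 N), for 0.3 s.
2. all the lumps are in the waste tray while the tile is still clamped in the nest (all of step 1 and x of lump0 in the frame of waste between -0.116 and 0.116 m and y of lump0 in the frame of waste between -0.075 and 0.075 m and z of each of lump0, lump1, lump2, lump3, lump4, lump5 in the frame of waste below 0.068 m and x of lump1 in the frame of waste between -0.116 and 0.116 m and y of lump1 in the frame of waste between -0.075 and 0.075 m and x of lump2 in the frame of waste between -0.116 and 0.116 m and y of lump2 in the frame of waste between -0.075 and 0.075 m and x of lump3 in the frame of waste between -0.116 and 0.116 m and y of lump3 in the frame of waste between -0.075 and 0.075 m and x of lump4 in the frame of waste between -0.116 and 0.116 m and y of lump4 in the frame of waste between -0.075 and 0.075 m and x of lump5 in the frame of waste between -0.116 and 0.116 m and y of lump5 in the frame of waste between -0.075 and 0.075 m), for 0.2 s.
3. the clamp is swung fully back with the tile still in the nest (x of tile in the frame of nest between -0.01 and 0.01 m and y of tile in the frame of nest between -0.01 and 0.01 m and z of tile in the frame of nest between -0.005 and 0.005 m and angle between tile's own z axis and vertical below 0.08 rad and value of joint clamp above 1.35 rad), for 0.2 s.
At the end, for the whole second after the job is handed in: Tile flat on the foam pad (14 mm across, 25 mm along, 0.2 rad), clamp fully back (over 1.35 rad), sweep block upright on its mat (30 mm x, 40 mm y), every lump inside the waste tray, all at rest (x of lump0 in the frame of waste between -0.116 and 0.116 m and y of lump0 in the frame of waste between -0.075 and 0.075 m and z of each of lump0, lump1, lump2, lump3, lump4, lump5 in the frame of waste below 0.068 m and x of lump1 in the frame of waste between -0.116 and 0.116 m and y of lump1 in the frame of waste between -0.075 and 0.075 m and x of lump2 in the frame of waste between -0.116 and 0.116 m and y of lump2 in the frame of waste between -0.075 and 0.075 m and x of lump3 in the frame of waste between -0.116 and 0.116 m and y of lump3 in the frame of waste between -0.075 and 0.075 m and x of lump4 in the frame of waste between -0.116 and 0.116 m and y of lump4 in the frame of waste between -0.075 and 0.075 m and x of lump5 in the frame of waste between -0.116 and 0.116 m and y of lump5 in the frame of waste between -0.075 and 0.075 m and x of tile in the frame of pad between -0.014 and 0.014 m and y of tile in the frame of pad between -0.025 and 0.025 m and z of tile in the frame of pad between -0.005 and 0.005 m and angle between each of tile, sweep's own z axis and vertical below 0.08 rad and angle between the y axis of tile and the y axis of pad, either way round below 0.2 rad and linear speed of each of tile, sweep below 0.02 m/s and value of joint clamp above 1.35 rad and x of sweep in the frame of mat between -0.03 and 0.03 m and y of sweep in the frame of mat between -0.04 and 0.04 m and z of sweep in the frame of mat between -0.009 and 0.009 m); the robot touches nothing.
It fails at once if the tile is squeezed, pressed or struck with more than about 25 N (more than 60 N of contact force in all, both sides counted) (contact force between tile and anything else above 60 N).
It fails at once if a lump is pushed with the fingers or the arm instead of the block (contact force between any of the fingers, the arm and lump0 above 3 N or contact force between any of the fingers, the arm and lump1 above 3 N or contact force between any of the fingers, the arm and lump2 above 3 N or contact force between any of the fingers, the arm and lump3 above 3 N or contact force between any of the fingers, the arm and lump4 above 3 N or contact force between any of the fingers, the arm and lump5 above 3 N).
It fails at once if a bystander is moved by more than 30 mm (distance of any of jug, solvent, jar, brush, samples from where it was at the start of the episode above 0.03 m).
Of lump0, lump1, lump2, lump3, lump4, lump5 only 3 to 6 are there at a start; the rules pass over those that are not, and their reading is None.
At some moment in a run one of lump0, lump1, lump2, lump3, lump4, lump5 may be knocked a few centimetres aside while the robot is not near it.
It also fails if it takes over 210 s, if anything falls off the work surface, if the arm or the gripper's body presses on something with over 40 N, if the wrist force passes 120 N, or if a joint passes its speed limit or range.

## Robot

A 6-joint arm with a two-finger parallel gripper is mounted at the origin on the work surface. World frame = base frame: x ahead of the robot, y to its left, z up, the work surface at z = 0. Lengths are in m, angles in degrees, forces in N, time in s.
With the tool pointing down it reaches from about 0.35 to 0.875 m from the base axis. Payload 4.2 kg.
Tool frame: the origin (TCP) lies on the centre line of the jaws, within the pads' length; the fingertips stand r.tip_extent ahead of it and the grasp point (between the pads) lies 11 mm behind it (r.tip_extent is the distance from the TCP to the fingertips, in m); z points along the fingers, y is the line along which they close (so a half turn about z gives the same grasp; the last joint's range is limited). The gripper opens to 87 mm and grips with 3 to 60 N. Pads are 19 mm wide; open, the fingers measure 117 mm over their backs; the gripper's body (75 mm by 190 mm) begins 51 mm behind the grasp point.
Start: joints at [78.129, 22.042, 0.453, 0, -68.411, -14.817], TCP at [0.281, 0.558, 0.231] pointing down, gripper open.
Joint ranges: [-179.83, 179.83], [-69.29, 118.12], [-61.27, 80.66], [-181.25, 117.63], [-171.15, -9.14], [-177.46, 177.46]. Speed limits (degrees/s): [159.86, 159.86, 180, 180, 180, 180].

## Interface

Orientations are given as a 3x3 rotation matrix whose columns are the frame's x, y, z axes.
In Python, from station import r gives the robot as it stands.
- The arm moves only by the shell command python3 -m jog 'ROWS'. ROWS is text: rows parted by semicolons, each of 5 numbers parted by spaces: the opening, from 0 (shut) to 1 (fully open), then the shift along the world's x, y, z in mm, then the turn about the world's z in degrees. In form: hand dx dy dz roll; .... A call has 1 to 5 rows; each row shifts and turns the commanded pose from where the row before left it; what a row does not reach is not made up. A row lasts 1/8 s, in which the tool goes at most 62.5 mm and 10.7 degrees, less where a joint would pass 70% of its speed; a pose out of reach is approached as far as the arm can. A call is refused whole if a number of a shift passes 62.5 or a number of a turn 10.7, either way. A call with a gripper value outside its range is refused whole. The fingers move at their own pace and stop on an object; the grip force is fixed at half the most. Time passes only in rows, so rows that do not move let the fingers close. It gives the time, the measured TCP pose, the force, the opening and the grip force at its end, in the units of the state.
- r.sense(): the state, without advancing time (a new reading comes with each control period).
- r.capture(name): name is "scene" or "top" or "wrist"; returns a dict with "pixels" (420x560x3 uint8, red, green, blue), "fovy" (degrees; the focal length in pixels is half the picture's height over the tangent of half this angle, whatever the lens; pixels are square), "cx", "cy" (the principal point, pixels), "k1" (the pictures are not rectified: a ray, as slopes to the right and down, at radius r is drawn at 1 + k1 r^2 times it, then the intrinsics apply), "origin" and "orientation" of the camera in the world; the wrist camera has in their place "T_tool_cam" (4x4, takes a point from camera to tool coordinates, whose origin is the TCP and whose axes are the flange's). Camera axes: x right, y down, z forward; pixel columns grow to the right and rows downward; lengths in m; the calibration is good to about 2 mm. A picture is of the moment at which its call begins: read the wrist's pose just before it. There is no depth.
- r.finish_job(): hands the job in; it is judged then, once.
The state is a dict: "time_s": time; "joints": joint angles; "joint_velocities": joint speeds; "effort": joint torques, N m; "tcp_pos": TCP position; "ee_rot": TCP orientation; "wrist_force": force on the tool from outside, world axes, zero at the start; "moment": the same for the moment, N m; "gripper_width": opening from 0.0 (shut) to 1.0 (fully open); "gripper_force": force on a finger pad.
Only numpy, scipy, OpenCV 4.12 (cv2) and the standard library are available. Lean on these libraries where they do the work, as an engineer would, in place of code of your own. Each camera call takes 0.05 s, during which the arm holds its last target. There are 200 camera calls.

## Working session

There is one attempt and no reset: what is moved stays moved. The work goes in short steps, Python scripts to look and compute and a shell command to move; the robot and the scene stay as the last step left them, time stands still between calls to the robot, and variables do not carry over. Pictures are saved under pics/ and viewed, at most 14 in all, crops included, and the job is handed in when it is done.

```bash
ls; mkdir -p pics; python3 - <<'E'
from station import r
import cv2,numpy as np
s=r.sense();print(s['time_s'],s['tcp_pos'],s['ee_rot'],r.tip_extent,s['gripper_width'])
for n in('scene','top'):
    c=r.capture(n);cv2.imwrite(f'pics/{n}0.png',c['pixels'][:,:,::-1]);print({k:v for k,v in c.items() if k!='pixels'})
E
```

```text
pics
0.0 [0.28042243 0.55789377 0.22945021] [[ 8.93377699e-01 -4.49305478e-01 -9.35017937e-04]
 [-4.49306446e-01 -8.93375439e-01 -2.01065633e-03]
 [ 6.80768413e-05  2.21638511e-03 -9.99997541e-01]] 0.008 1.000243485345375
{'fovy': 50.67458064866309, 'cx': 281.2982746671208, 'cy': 204.6604067290132, 'k1': -0.0031887688983682646, 'origin': array([ 1.02479924, -0.80614251,  0.81499622]), 'orientation': array([[ 0.85519373,  0.29027809, -0.42939762],
       [ 0.51825158, -0.49117367,  0.70011693],
       [-0.0076802 , -0.82127161, -0.57048573]])}
{'fovy': 44.11922166815013, 'cx': 278.7819531935893, 'cy': 202.8839536567098, 'k1': -0.13410822788782314, 'origin': array([0.33424928, 0.01540289, 1.47503614]), 'orientation': array([[ 0.02136995, -0.98936658,  0.14386485],
       [-0.99977096, -0.02131478,  0.00192492],
       [ 0.00116199, -0.14387303, -0.98959547]])}
```

View pics/top0.png

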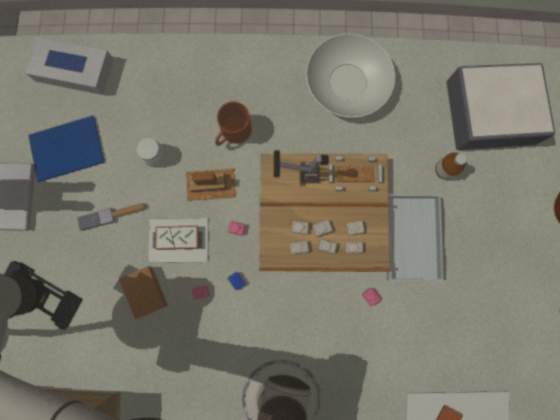

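View pics/scene0.png

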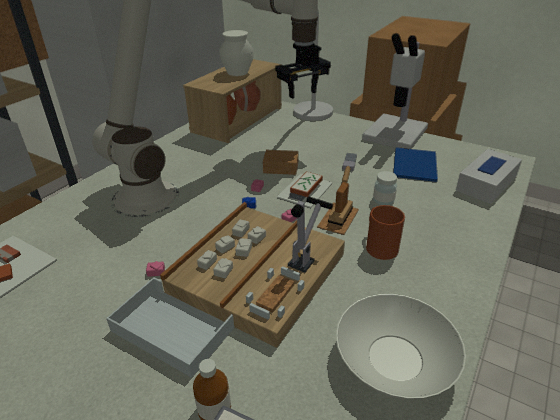

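The top view looks along -y to the right. The jig is at pixels (260-388, 153-270), the tray is right of it, the tile at (177,238), the sweep block at (210,183), and six lumps are in the channel. The scene view confirms this, with the clamp open. I'll zoom in for corners.

```bash
cat > h.py <<'E'
from station import r
import cv2,numpy as np
def ray(c,px):
    f=210/np.tan(np.radians(c['fovy']/2));K=np.array([[f,0,c['cx']],[0,f,c['cy']],[0,0,1]])
    p=cv2.undistortPoints(np.array(px,float).reshape(-1,1,2),K,np.array([c['k1'],0,0,0]))[:,0]
    # undistort iter is approximate-inverse of 1+k1 r^2
    return np.c_[p,np.ones(len(p))]
def pose(c,s=None):
    if 'origin' in c: return np.array(c['origin']),np.array(c['orientation'])
    T=np.array(c['T_tool_cam']);R=np.array(s['ee_rot']);return R@T[:3,3]+s['tcp_pos'],R@T[:3,:3]
def p2w(c,px,z,s=None):
    o,R=pose(c,s);d=ray(c,px)@R.T
    return o+d*((np.atleast_1d(z)-o[2])/d[:,2])[:,None]
def w2p(c,X,s=None):
    o,R=pose(c,s);q=(np.atleast_2d(X)-o)@R;f=210/np.tan(np.radians(c['fovy']/2))
    p=q[:,:2]/q[:,2:];p=p*(1+c['k1']*(p**2).sum(1,keepdims=True));return p*f+[c['cx'],c['cy']]
E
python3 - <<'E'
from h import *
c=r.capture('top');I=c['pixels'][:,:,::-1]
for n,(a,b,x,y) in dict(L=(130,270,145,275),R=(250,450,145,290)).items():
    cv2.imwrite(f'pics/top1{n}.png',cv2.resize(I[x:y,a:b],None,fx=4,fy=4,interpolation=cv2.INTER_CUBIC))
E
```

```text
(no output)
```

View pics/top1L.png

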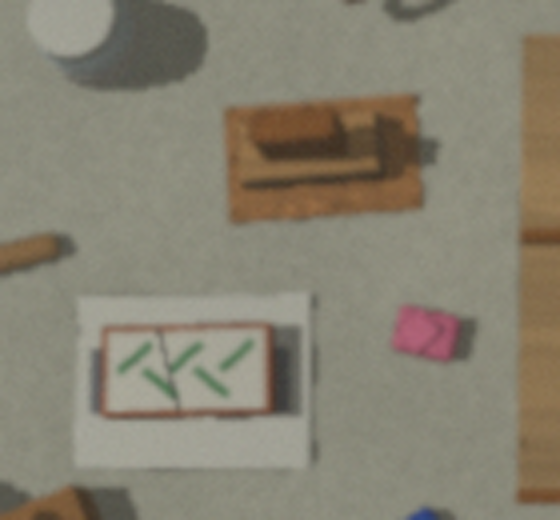

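View pics/top1R.png

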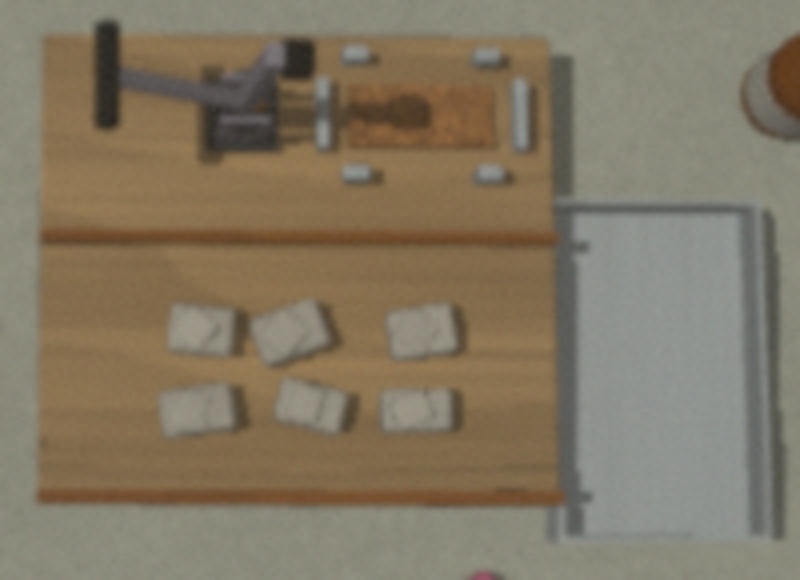

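The left crop shows the tile corners near (104,328), (271,323), (274,411) and (104,415), plus the mat, block and board corners. The right crop shows the nest posts, the T-bar at (106,24..127), and six lumps at v≈330 and v≈410.

```bash
python3 - <<'E'
from h import *
c=r.capture('top');np.set_printoptions(precision=4,suppress=True)
def q(n,x0,px,z):
    P=(np.array(px)+.5)/4-.5+[x0,145];w=p2w(c,P,z);print(n,(w[:,:2]*1000).round(1).tolist(),'mean',(w.mean(0)*1000).round(1))
q('jigtop',250,[(43,37),(551,38)],.05)
q('liplow outer',250,[(38,497),(560,497)],.064)
q('lip2',250,[(43,237),(557,239)],.064)
q('posts',250,[(358,50),(489,54),(357,170),(490,171)],.072)
q('stops',250,[(323,80),(323,150),(521,80),(521,150)],.072)
q('cork',250,[(348,85),(495,87),(495,148),(346,147)],.062)
q('bar',250,[(106,24),(106,127)],.188)
q('lumps',250,[(203,328),(292,332),(423,330),(200,408),(313,403),(418,409)],.074)
q('tray rim',250,[(560,206),(762,208),(778,538),(553,538)],.044)
q('tile',130,[(104,328),(271,323),(274,411),(104,415)],.038)
q('board',130,[(78,297),(312,293),(312,467),(74,467)],.006)
q('mat',130,[(225,108),(418,96),(424,210),(231,222)],.004)
q('griptop',130,[(249,110),(335,107)],.108)
q('footlow',130,[(245,187),(383,178)],.034)
q('jug,jar',130,[(70,15)],.09)
# wrist
print(r.capture('wrist')['T_tool_cam'])
E
```

```text
jigtop [[680.0, 73.1], [687.9, -287.0]] mean [ 683.9 -107.    50. ]
liplow outer [[357.7, 67.5], [364.2, -287.7]] mean [ 361.  -110.1   64. ]
lip2 [[535.5, 68.7], [541.8, -286.6]] mean [ 538.7 -108.9   64. ]
posts [[670.3, -146.8], [669.8, -238.5], [585.6, -146.4], [587.0, -238.6]] mean [ 628.2 -192.6   72. ]
stops [[648.4, -122.5], [599.1, -122.8], [651.8, -260.8], [602.3, -260.3]] mean [ 625.4 -191.6   72. ]
cork [[647.5, -141.0], [648.6, -244.4], [605.2, -244.0], [603.5, -139.8]] mean [ 626.2 -192.3   62. ]
bar [[655.9, 27.6], [589.0, 26.1]] mean [622.4  26.8 188. ]
lumps [[474.1, -41.9], [472.6, -102.4], [475.7, -191.8], [419.7, -40.7], [424.6, -117.2], [421.9, -188.5]] mean [ 448.1 -113.8   74. ]
tray rim [[568.2, -293.3], [570.1, -438.6], [338.1, -445.9], [336.4, -287.1]] mean [ 453.2 -366.2   44. ]
tile [[468.4, 362.2], [474.8, 244.2], [413.4, 239.6], [407.5, 359.0]] mean [441.  301.3  38. ]
board [[493.3, 390.0], [500.1, 220.8], [376.3, 216.0], [371.6, 386.5]] mean [435.3 303.3   6. ]
mat [[634.1, 290.3], [645.7, 149.9], [562.2, 142.7], [550.5, 281.8]] mean [598.1 216.2   4. ]
griptop [[611.8, 254.5], [615.0, 196.2]] mean [613.4 225.3 108. ]
footlow [[571.3, 267.6], [579.8, 169.9]] mean [575.5 218.7  34. ]
jug,jar [[680.3, 386.1]] mean [680.3 386.1  90. ]
[[ 0.0003 -0.9552 -0.2961  0.0814]
 [ 1.      0.0004 -0.0004  0.0009]
 [ 0.0005 -0.2961  0.9552 -0.155 ]
 [ 0.      0.      0.      1.    ]]
```

```bash
python3 -m jog '1 27 -43 0 -10; 1 27 -43 0 -10; 1 27 -43 0 -10; 1 27 -43 0 -10; 1 27 -43 0 -10'; python3 -m jog '1 26 -42 0 -10; 1 0 0 0 0; 1 0 0 0 0'
python3 - <<'E'
from h import *
s=r.sense();c=r.capture('wrist');cv2.imwrite('pics/w1.png',c['pixels'][:,:,::-1]);print(s['tcp_pos'],s['ee_rot'],c['fovy'],c['cx'],c['cy'],c['k1'],s['wrist_force'])
E
```

```text
time_s: 0.88
tcp_pos: [0.4163, 0.342, 0.2307]
ee_rot: [[0.225, -0.974, 0.0], [-0.974, -0.225, 0.0], [-0.0, -0.0, -1.0]]
wrist_force: [1.0, 0.9, 0.2]
gripper_width: 1.003
gripper_force: 0.0
time_s: 1.25
tcp_pos: [0.4417, 0.3015, 0.2306]
ee_rot: [[0.058, -0.998, 0.0], [-0.998, -0.058, 0.0], [-0.0, -0.0, -1.0]]
wrist_force: [0.1, 0.7, 0.2]
gripper_width: 0.997
gripper_force: 0.0
[0.44172838 0.30148886 0.23055926] [[ 5.80058906e-02 -9.98316240e-01  4.18540767e-05]
 [-9.98316194e-01 -5.80058749e-02  3.09307970e-04]
 [-3.06359387e-04 -5.97252868e-05 -9.99999951e-01]] 67.14095547008073 277.15800864314554 206.79479911964637 0.012992251621942693 [0.11921278 0.73034526 0.16060031]
```

View pics/w1.png

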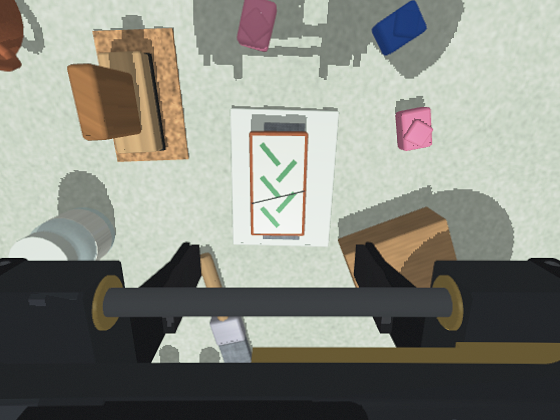

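The wrist image has up = -y and right = -x. Tile corners are (250,133), (307,132), (304,236) and (250,235). Board corners are (232,107), (338,110), (329,245) and (233,245), and the mat is at upper left.

```bash
python3 - <<'E'
from h import *
s=r.sense();c=r.capture('wrist')
def q(n,px,z):
    w=p2w(c,px,z,s);print(n,(w[:,:2]*1000).round(1).tolist(),'mean',(w.mean(0)*1000).round(1))
q('tile',[(250,133),(307,132),(304,236),(250,235)],.038)
q('board',[(232,107),(338,110),(329,245),(233,245)],.006)
q('padend',[(265,122),(305,122)],.02)
q('padend2',[(262,240),(300,239)],.02)
q('mat',[(95,30),(174,28),(188,157),(118,161)],.004)
q('foottop',[(155,53),(166,150)],.034)
q('griptop',[(68,66),(92,139),(107,138),(84,66)],.108)
ct=r.capture('top')
def box(p,yaw,a,b,z):
    y=np.radians(yaw);R=np.array([[np.cos(y),-np.sin(y)],[np.sin(y),np.cos(y)]])
    return np.c_[np.array([[a,b],[a,-b],[-a,-b],[-a,b]])/2@R.T+p,[z]*4]
print('pred tile wrist',w2p(c,box([.441,.3013],3,.064,.12,.038),s).round(0).tolist())
print('pred griptop wrist',w2p(c,box([.599,.220],4.9,.022,.06,.108),s).round(0).tolist())
print('pred griptop top',((w2p(ct,box([.599,.220],4.9,.022,.06,.108))-[130,145])*4).round(0).tolist())
E
```

```text
tile [[473.3, 246.6], [412.4, 242.0], [405.4, 361.8], [469.3, 364.3]] mean [440.1 303.7  38. ]
board [[497.3, 221.4], [376.1, 217.5], [368.1, 385.6], [493.1, 393.0]] mean [433.7 304.4   6. ]
padend [[458.4, 235.1], [413.8, 232.4]] mean [436.1 233.7  20. ]
padend2 [[455.3, 377.7], [408.0, 373.5]] mean [431.7 375.6  20. ]
mat [[644.7, 152.2], [560.7, 144.8], [549.4, 281.9], [633.5, 291.8]] mean [597.1 217.7   4. ]
foottop [[571.6, 174.3], [565.2, 270.8]] mean [568.4 222.5  34. ]
griptop [[614.9, 197.9], [602.7, 254.5], [589.8, 252.9], [602.2, 197.0]] mean [602.4 225.6 108. ]
pred tile wrist [[250.0, 234.0], [247.0, 129.0], [307.0, 130.0], [304.0, 234.0]]
pred griptop wrist [[86.0, 134.0], [70.0, 57.0], [98.0, 56.0], [112.0, 134.0]]
pred griptop top [[253.0, 115.0], [341.0, 109.0], [342.0, 141.0], [254.0, 147.0]]
```

```bash
python3 -m jog '1 53 -26 0 1.5; 1 53 -26 0 0; 1 52 -25 0 0; 1 0 0 -40 0; 1 0 0 0 0'; python3 -m jog '1 0 0 -60 0; 1 0 0 -60 0; 0.5 0 0 0 0; 0.35 0 0 0 0; 0.35 0 0 0 0';python3 -m jog '0.25 0 0 0 0;0.25 0 0 0 0;0.25 0 0 0 0';python3 -m jog '0.24 0 0 0 0;0.24 0 0 0 0;0.24 0 0 0 0';python3 -m jog '0.22 0 0 0 0;0.22 0 0 0 0;0.22 0 0 0 0'
```

```text
time_s: 2.02
tcp_pos: [0.5977, 0.2239, 0.1865]
ee_rot: [[0.084, -0.996, -0.008], [-0.996, -0.084, -0.004], [0.003, 0.008, -1.0]]
wrist_force: [-0.3, 0.1, -0.5]
gripper_width: 1.001
gripper_force: 0.0
time_s: 2.65
tcp_pos: [0.6016, 0.226, 0.0744]
ee_rot: [[0.085, -0.996, 0.006], [-0.996, -0.085, 0.003], [-0.003, -0.006, -1.0]]
wrist_force: [0.1, 0.7, -0.1]
gripper_width: 0.745
gripper_force: 0.0
time_s: 3.02
tcp_pos: [0.5998, 0.2244, 0.071]
ee_rot: [[0.084, -0.996, 0.0], [-0.996, -0.084, 0.0], [-0.0, -0.0, -1.0]]
wrist_force: [0.6, -0.7, 0.9]
gripper_width: 0.406
gripper_force: 0.0
time_s: 3.4
tcp_pos: [0.5999, 0.2245, 0.0706]
ee_rot: [[0.084, -0.996, 0.0], [-0.996, -0.084, 0.0], [-0.0, -0.0, -1.0]]
wrist_force: [0.7, 0.4, 0.0]
gripper_width: 0.253
gripper_force: 30.0
time_s: 3.78
tcp_pos: [0.5997, 0.2245, 0.0706]
ee_rot: [[0.084, -0.996, 0.0], [-0.996, -0.084, 0.0], [-0.0, -0.0, -1.0]]
wrist_force: [1.6, -0.5, 0.8]
gripper_width: 0.253
gripper_force: 30.0
```

```bash
for i in 1; do python3 -m jog '0.28 0 0 0 0;0.28 0 0 0 0;0.28 0 0 0 0';python3 -m jog '0.255 0 0 0 0;0.255 0 0 0 0;0.255 0 0 0 0';python3 -m jog '0.253 0 0 0 0;0.253 0 0 0 0;0.253 0 0 0 0';python3 -m jog '0.251 0 0 0 0;0.251 0 0 0 0;0.251 0 0 0 0';python3 -m jog '0.249 0 0 0 0;0.249 0 0 0 0;0.249 0 0 0 0';python3 -m jog '0.246 0 0 0 0;0.246 0 0 0 0;0.246 0 0 0 0'; python3 -m jog '0.243 0 0 0 0;0.243 0 0 0 0;0.243 0 0 0 0'; done | grep -E 'gripper|tcp|wrist'
```

```text
tcp_pos: [0.5994, 0.2243, 0.0704]
wrist_force: [0.0, -0.0, 0.1]
gripper_width: 0.275
gripper_force: 0.0
tcp_pos: [0.5996, 0.2244, 0.0705]
wrist_force: [0.2, -0.4, -0.3]
gripper_width: 0.257
gripper_force: 0.0
tcp_pos: [0.5997, 0.2244, 0.0705]
wrist_force: [-0.3, -0.1, -0.1]
gripper_width: 0.253
gripper_force: 1.2
tcp_pos: [0.5997, 0.2244, 0.0706]
wrist_force: [-1.0, -0.1, -1.0]
gripper_width: 0.25
gripper_force: 5.9
tcp_pos: [0.5997, 0.2244, 0.0706]
wrist_force: [0.3, 0.8, -0.6]
gripper_width: 0.252
gripper_force: 11.7
tcp_pos: [0.5997, 0.2244, 0.0706]
wrist_force: [0.2, -0.5, 0.2]
gripper_width: 0.251
gripper_force: 20.8
tcp_pos: [0.5997, 0.2244, 0.0706]
wrist_force: [-0.3, -0.8, -0.5]
gripper_width: 0.249
gripper_force: 30.0
```

```bash
(python3 -m jog '0.6 0 0 0 0; 0.6 0 0 0 0; 1 0 0 40 0; 1 0 0 40 0; 1 -40 20 0 -1.9'; python3 -m jog '1 -40 20 0 0; 1 -40 20 0 0; 1 -39 18 0 0; 1 0 0 -50 0; 1 0 0 0 0'; python3 -m jog '1 0 0 0 0') | grep -E 'gripper|tcp|ee|wrist'
python3 - <<'E'
from h import *
s=r.sense();c=r.capture('wrist');I=c['pixels'][:,:,::-1].copy();cv2.imwrite('pics/w2.png',I);print(s['tcp_pos'])
E
```

```text
tcp_pos: [0.5629, 0.2452, 0.1543]
ee_rot: [[0.047, -0.999, 0.008], [-0.999, -0.047, 0.004], [-0.004, -0.008, -1.0]]
wrist_force: [-0.4, 0.6, -0.8]
gripper_width: 0.734
gripper_force: 0.0
tcp_pos: [0.4384, 0.3006, 0.098]
ee_rot: [[0.051, -0.999, -0.006], [-0.999, -0.051, -0.006], [0.006, 0.006, -1.0]]
wrist_force: [0.5, -0.1, 0.2]
gripper_width: 0.999
gripper_force: 0.0
tcp_pos: [0.4417, 0.3028, 0.1017]
ee_rot: [[0.051, -0.999, 0.001], [-0.999, -0.051, 0.001], [-0.0, -0.001, -1.0]]
wrist_force: [0.2, -1.6, 0.3]
gripper_width: 0.998
gripper_force: 0.0
[0.4416637  0.30284938 0.10166469]
```

View pics/w2.png

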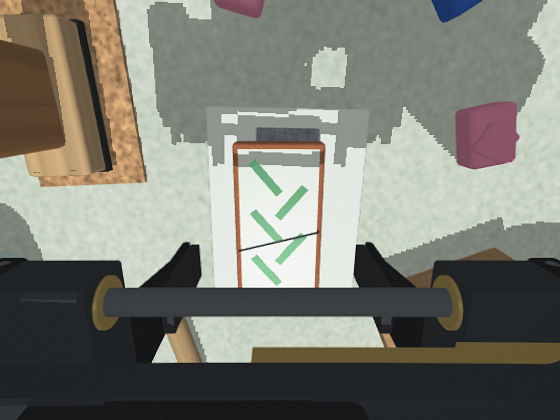

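The tile sits centred between the fingers (edges at about 236 and 322). Next I descend and close in small steps.

```bash
(python3 -m jog '1 -1 0 -45 0; 1 0 0 -34 0; 1 0 0 0 0; 0.8 0 0 0 0; 0.8 0 0 0 0'; python3 -m jog '0.75 0 0 0 0; 0.75 0 0 0 0; 0.75 0 0 0 0; 0.745 0 0 0 0; 0.745 0 0 0 0'; python3 -m jog '0.742 0 0 0 0; 0.742 0 0 0 0; 0.74 0 0 0 0; 0.74 0 0 0 0';python3 -m jog '0.738 0 0 0 0; 0.738 0 0 0 0';python3 -m jog '0.736 0 0 0 0; 0.736 0 0 0 0';python3 -m jog '0.734 0 0 0 0; 0.734 0 0 0 0';python3 -m jog '0.732 0 0 0 0; 0.732 0 0 0 0') | grep -E 'gripper|tcp|wrist'
```

```text
tcp_pos: [0.4408, 0.3035, 0.0235]
wrist_force: [0.3, -0.2, -0.4]
gripper_width: 0.858
gripper_force: 0.0
tcp_pos: [0.4405, 0.303, 0.022]
wrist_force: [3.0, -0.1, 2.0]
gripper_width: 0.746
gripper_force: 1.6
tcp_pos: [0.4399, 0.3029, 0.0217]
wrist_force: [1.9, 0.2, 2.6]
gripper_width: 0.743
gripper_force: 1.6
tcp_pos: [0.4393, 0.3023, 0.0213]
wrist_force: [2.4, 1.0, 0.6]
gripper_width: 0.743
gripper_force: 1.3
tcp_pos: [0.4393, 0.3022, 0.0213]
wrist_force: [1.4, 2.6, 1.9]
gripper_width: 0.736
gripper_force: 1.0
tcp_pos: [0.4393, 0.3022, 0.0213]
wrist_force: [1.3, 1.8, -0.2]
gripper_width: 0.732
gripper_force: 4.1
tcp_pos: [0.4393, 0.3021, 0.0213]
wrist_force: [1.3, 1.0, 0.3]
gripper_width: 0.736
gripper_force: 9.2
```

```bash
(python3 -m jog '0.731 0 0 0 0; 0.731 0 0 0 0; 0.731 0 0 10 0; 0.731 0 0 20 0; 0.731 0 0 0 0'; python3 -m jog '0.731 0 0 30 0; 0.731 0 0 40 0; 0.731 0 -30 20 0; 0.731 0 -50 0 0;0.731 0 -50 0 0'; python3 -m jog '0.731 0 -50 0 0;0.731 0 -50 0 0;0.731 0 -50 0 0;0.731 0 -50 0 0;0.731 0 -50 0 0'; python3 -m jog '0.731 0 -50 0 0;0.731 0 -40 0 0;0.731 0 -24 0 0; 0.731 0 0 0 0; 0.731 0 0 0 0') | grep -E 'gripper|tcp|wrist|ee'
```

```text
tcp_pos: [0.44, 0.3026, 0.0527]
ee_rot: [[0.051, -0.999, 0.001], [-0.999, -0.051, 0.001], [-0.001, -0.001, -1.0]]
wrist_force: [0.6, 0.8, -3.4]
gripper_width: 0.736
gripper_force: 11.9
tcp_pos: [0.4385, 0.1706, 0.1409]
ee_rot: [[0.051, -0.999, -0.002], [-0.999, -0.051, -0.001], [0.001, 0.002, -1.0]]
wrist_force: [0.4, -0.2, -2.1]
gripper_width: 0.734
gripper_force: 11.9
tcp_pos: [0.4383, -0.0793, 0.1408]
ee_rot: [[0.051, -0.999, -0.002], [-0.999, -0.051, 0.0], [-0.0, 0.002, -1.0]]
wrist_force: [0.4, -0.1, -4.0]
gripper_width: 0.734
gripper_force: 11.9
tcp_pos: [0.4389, -0.1912, 0.1409]
ee_rot: [[0.05, -0.999, -0.002], [-0.999, -0.05, 0.001], [-0.001, 0.002, -1.0]]
wrist_force: [-0.5, 0.6, -2.3]
gripper_width: 0.736
gripper_force: 11.9
```

```bash
(python3 -m jog '0.731 40 0 0 -1.7;0.731 50 0 0 0;0.731 50 0 0 0;0.731 47 -1 0 0; 0.731 0 0 0 0'; python3 -m jog '0.731 0 0 -20 0; 0.731 0 0 -10 0;0.731 0 0 0 0;0.731 0 0 0 0') | grep -E 'gripper|tcp|wrist|ee'
python3 - <<'E'
from h import *
s=r.sense();c=r.capture('wrist');I=c['pixels'][:,:,::-1].copy();cv2.imwrite('pics/w3.png',I);print(s['tcp_pos'])
E
```

```text
tcp_pos: [0.6293, -0.1908, 0.1399]
ee_rot: [[0.024, -1.0, -0.0], [-1.0, -0.024, 0.0], [-0.0, 0.0, -1.0]]
wrist_force: [-0.7, -0.0, -3.2]
gripper_width: 0.733
gripper_force: 11.9
tcp_pos: [0.6269, -0.1925, 0.1124]
ee_rot: [[0.022, -1.0, 0.001], [-1.0, -0.022, -0.0], [0.0, -0.001, -1.0]]
wrist_force: [0.8, 0.6, -2.4]
gripper_width: 0.73
gripper_force: 11.9
[ 0.62691929 -0.19250605  0.11240261]
```

View pics/w3.png

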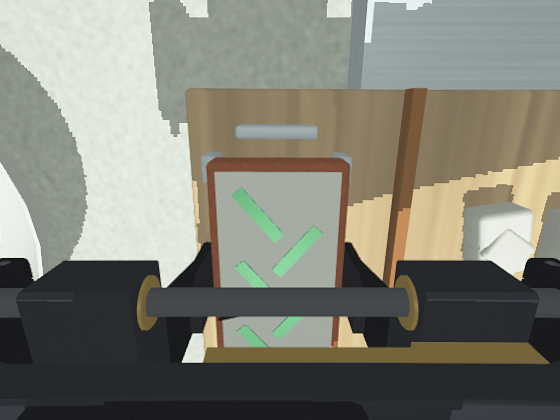

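The stop runs from (236,131) to (318,131), the post outer edges are at 203 and 351, and the tile's -y end corners are at about (208,160) and (350,160). I'll check the alignment.

```bash
python3 - <<'E'
from h import *
s=r.sense();c=r.capture('wrist')
def q(n,px,z):
    w=p2w(c,px,z,s);print(n,(w[:,:2]*1000).round(1).tolist(),'mean',(w.mean(0)*1000).round(1))
q('stop',[(236,127),(318,126)],.072)
q('posts',[(203,155),(351,154)],.072)
q('tile end top',[(207,171),(350,170)],.1291)
q('tile end bot',[(209,159),(348,158)],.1111)
q('board edge -y,+x corner',[(187,90)],.05)
E
```

```text
stop [[652.7, -263.7], [603.6, -265.4]] mean [ 628.2 -264.6   72. ]
posts [[673.3, -246.5], [582.3, -249.2]] mean [ 627.8 -247.8   72. ]
tile end top [[658.6, -247.8], [595.4, -249.6]] mean [ 627.  -248.7  129.1]
tile end bot [[661.4, -250.3], [592.7, -252.3]] mean [ 627.1 -251.3  111.1]
board edge -y,+x corner [[686.7, -284.9]] mean [ 686.7 -284.9   50. ]
```

```bash
(python3 -m jog '0.731 0 0 -20 0;0.731 0 0 -14 0;0.731 0 0 -5 0;0.731 0 0 0 0;0.731 0 0 0 0'; python3 -m jog '0.731 0 0 -4 0;0.731 0 0 0 0;0.731 0 0 0 0';python3 -m jog '0.731 0 0 -3 0;0.731 0 0 0 0;0.731 0 0 0 0';python3 -m jog '0.731 0 0 -2 0;0.731 0 0 0 0;0.731 0 0 0 0') | grep -E 'gripper|tcp|wrist'
```

```text
tcp_pos: [0.6272, -0.1927, 0.0733]
wrist_force: [-0.2, 0.0, -2.3]
gripper_width: 0.735
gripper_force: 11.9
tcp_pos: [0.6267, -0.1926, 0.0686]
wrist_force: [-0.3, 0.6, -2.5]
gripper_width: 0.734
gripper_force: 11.9
tcp_pos: [0.6267, -0.1926, 0.0655]
wrist_force: [-0.4, 0.2, -3.3]
gripper_width: 0.734
gripper_force: 11.9
tcp_pos: [0.6266, -0.1926, 0.0635]
wrist_force: [0.8, -0.4, -2.7]
gripper_width: 0.735
gripper_force: 11.9
```

```bash
(python3 -m jog '0.731 0 0 -0.8 0;0.731 0 0 0 0;0.731 0 0 0 0';python3 -m jog '0.731 0 0 -0.7 0;0.731 0 0 0 0;0.731 0 0 0 0') | grep -E 'tcp|wrist'
```

```text
tcp_pos: [0.6267, -0.1926, 0.0633]
wrist_force: [-2.7, 0.2, 2.3]
tcp_pos: [0.6267, -0.1926, 0.0633]
wrist_force: [-2.5, 0.9, 6.7]
```

```bash
(python3 -m jog '0.74 0 0 0 0;0.76 0 0 0 0;0.8 0 0 0 0;0.9 0 0 0 0; 0.9 0 0 0 0';python3 -m jog '0.9 0 0 10 0;0.9 0 0 30 0;0.9 0 0 40 0; 0.9 0 0 30 0; 0.9 0 0 0 0') | grep -E 'gripper|tcp|wrist'
python3 - <<'E'
from h import *
s=r.sense();c=r.capture('wrist');a=c['pixels'][:,:,::-1][100:400,120:430]
c=r.capture('top');b=cv2.resize(c['pixels'][145:290,250:400,::-1],(310,300));cv2.imwrite('pics/w4.png',np.hstack([a,b]));print(s['tcp_pos'])
E
```

```text
tcp_pos: [0.6268, -0.1926, 0.0619]
wrist_force: [-0.5, 0.1, 0.0]
gripper_width: 0.882
gripper_force: 0.0
tcp_pos: [0.6286, -0.1929, 0.1763]
wrist_force: [0.0, 0.2, -0.8]
gripper_width: 0.898
gripper_force: 0.0
[ 0.62858223 -0.19292848  0.17632854]
```

View pics/w4.png

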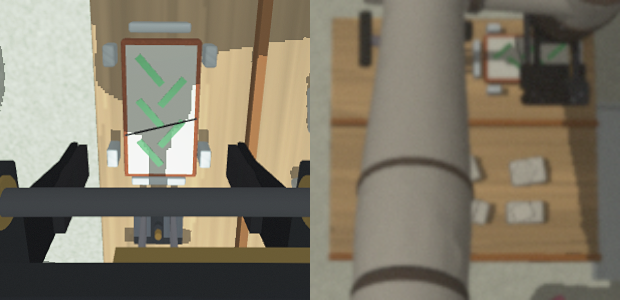

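The tile sits between the posts and stops. Next I go up and around to the back of the T-bar.

```bash
(python3 -m jog '0.4 0 0 60 0;0 0 0 60 0;0 0 20 10 0;0 -3 60 0 0; 0 -3 60 0 0';python3 -m jog '0 0 60 0 0;0 0 50 0 0;0 0 8 0 0; 0 0 0 0 0; 0 0 0 0 0') | grep -E 'gripper|tcp|wrist'
```

```text
tcp_pos: [0.6197, -0.0511, 0.2998]
wrist_force: [1.0, 0.4, -0.4]
gripper_width: 0.416
gripper_force: 0.0
tcp_pos: [0.6205, 0.0643, 0.3014]
wrist_force: [0.6, 0.1, -0.0]
gripper_width: 0.01
gripper_force: 0.0
```

```bash
(python3 -m jog '0 0 0 -50 0;0 0 0 -50 0;0 0 0 -32 0;0 0 0 0 0; 0 0 0 0 0';python3 -m jog '0 0 -15 0 0;0 0 -15 3 0;0 0 -15 5 0;0 0 -15 8 0; 0 0 -15 6 0'; python3 -m jog '0 0 -15 5 0; 0 0 -15 3 0;0 0 0 0 0') | grep -E 'gripper_w|tcp|wrist'
```

```text
tcp_pos: [0.6219, 0.0647, 0.1718]
wrist_force: [-0.3, -0.5, 0.7]
gripper_width: 0.002
tcp_pos: [0.6255, -0.0053, 0.1997]
wrist_force: [1.3, 7.7, 7.4]
gripper_width: 0.008
tcp_pos: [0.62, -0.0415, 0.2001]
wrist_force: [-1.1, 1.1, 0.1]
gripper_width: 0.008
```

```bash
(python3 -m jog '0.4 0 20 30 0;0.8 0 50 0 0;1 0 60 0 3.6;1 -10 60 0 0; 1 -10 60 0 0';python3 -m jog '1 0 10 -60 0;1 0 6 0 0;1 0 0 0 0') | grep -E 'tcp|wrist|ee'
python3 - <<'E'
from h import *
c=r.capture('scene');a=cv2.resize(c['pixels'][180:350,150:360,::-1],None,fx=2.2,fy=2.2)
c=r.capture('top');b=cv2.resize(c['pixels'][145:290,250:390,::-1],None,fx=2.2,fy=2.2);b=cv2.copyMakeBorder(b,0,a.shape[0]-b.shape[0],0,0,0);cv2.imwrite('pics/s5.png',np.hstack([a,b]))
E
```

```text
tcp_pos: [0.5998, 0.2113, 0.2289]
ee_rot: [[0.083, -0.997, -0.002], [-0.997, -0.083, -0.002], [0.002, 0.002, -1.0]]
wrist_force: [0.6, -0.2, 0.2]
tcp_pos: [0.6016, 0.226, 0.1711]
ee_rot: [[0.084, -0.996, 0.001], [-0.996, -0.084, -0.001], [0.001, -0.001, -1.0]]
wrist_force: [-0.2, 0.2, 1.0]
```

View pics/s5.png

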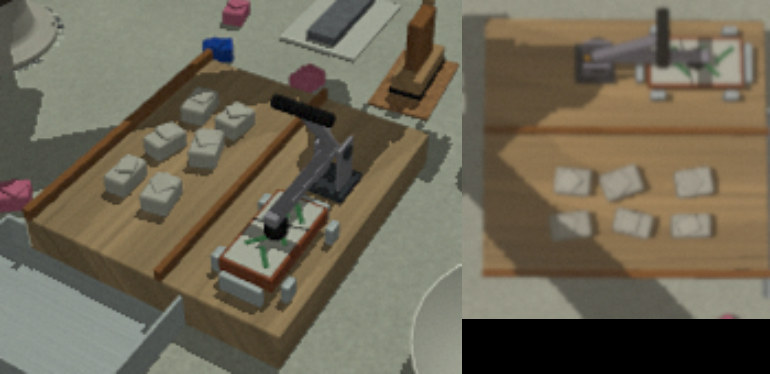

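The clamp is shut on the tile and all six lumps are in the channel. Next I grip the block.

```bash
(python3 -m jog '1 -1 -1 -50 0;0.8 0 0 -50 0;0.6 0 0 0 0;0.3 0 0 0 0;0.15 0 0 0 0';python3 -m jog '0.15 0 0 0 0;0.15 0 0 0 0;0.15 0 0 0 0;0.15 0 0 0 0'; python3 -m jog '0.15 0 0 20 0;0.15 0 0 40 0;0.15 0 0 20 0; 0.15 0 0 0 0') | grep -E 'tcp|wrist|grip'
```

```text
tcp_pos: [0.6015, 0.2262, 0.0733]
wrist_force: [-0.1, -0.6, 0.1]
gripper_width: 0.634
gripper_force: 0.0
tcp_pos: [0.5997, 0.2255, 0.0702]
wrist_force: [0.0, 0.3, 0.6]
gripper_width: 0.247
gripper_force: 30.0
tcp_pos: [0.6002, 0.2259, 0.1513]
wrist_force: [-0.1, 0.1, -1.7]
gripper_width: 0.256
gripper_force: 30.0
```

```bash
(python3 -m jog '0.15 -25 0 20 -10.4;0.15 -25 0 0 -10.4;0.15 -25 -10 0 -10.4;0.15 -25 -20 0 -10.4; 0.15 -25 -20 0 -10.4';python3 -m jog '0.15 -25 -30 0 -10.4;0.15 0 -30 0 -10.4;0.15 0 -35 0 -10.4;0.15 0 -35 0 -10.4; 0.15 0 0 0 0'; python3 -m jog '0.15 0 0 0 0;0.15 0 0 0 0') | grep -E 'tcp|wrist|grip|ee'
python3 - <<'E'
from h import *
c=r.capture('top');b=cv2.resize(c['pixels'][145:290,240:450,::-1],None,fx=3.8,fy=3.8,interpolation=cv2.INTER_CUBIC);cv2.imwrite('pics/t6.png',b)
E
```

```text
tcp_pos: [0.4727, 0.1743, 0.1681]
ee_rot: [[-0.738, -0.675, -0.003], [-0.675, 0.738, -0.002], [0.004, 0.001, -1.0]]
wrist_force: [-0.5, -0.0, -0.7]
gripper_width: 0.252
gripper_force: 30.0
tcp_pos: [0.4481, 0.0434, 0.1684]
ee_rot: [[-1.0, -0.017, -0.004], [-0.017, 1.0, -0.001], [0.004, -0.001, -1.0]]
wrist_force: [0.1, 0.5, -2.0]
gripper_width: 0.25
gripper_force: 30.0
tcp_pos: [0.4496, 0.046, 0.1696]
ee_rot: [[-1.0, -0.023, -0.001], [-0.023, 1.0, -0.0], [0.001, -0.0, -1.0]]
wrist_force: [0.6, -0.2, -1.3]
gripper_width: 0.252
gripper_force: 30.0
```

View pics/t6.png

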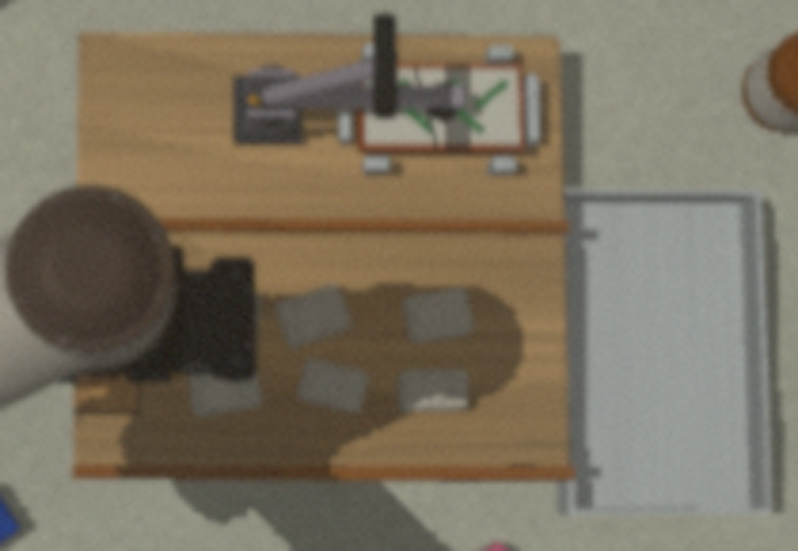

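```bash
(python3 -m jog '0.15 -2 0 -30 0;0.15 0 0 -15 0;0.15 0 0 -6 0;0.15 0 0 0 0; 0.15 0 0 0 0';python3 -m jog '0.15 0 -20 0 0;0.15 0 -20 0 0;0.15 0.5 -20 0 0;0.15 0.5 -20 0 0; 0.15 0.5 -20 0 0'; python3 -m jog '0.15 0.5 -20 0 0;0.15 0.5 -20 0 0;0.15 0.5 -20 0 0;0.15 0.5 -20 0 0; 0.15 0.5 -20 0 0';python3 -m jog '0.15 0.5 -20 0 0;0.15 0.5 -20 0 0;0.15 0.5 -20 0 0;0.15 0.5 -20 0 0;0.15 0 0 0 0') | grep -E 'tcp|wrist|grip'
```

```text
tcp_pos: [0.4483, 0.0458, 0.1197]
wrist_force: [-0.2, 0.2, -1.7]
gripper_width: 0.252
gripper_force: 30.0
tcp_pos: [0.45, -0.0548, 0.1199]
wrist_force: [0.2, 1.6, -1.6]
gripper_width: 0.254
gripper_force: 30.0
tcp_pos: [0.4524, -0.1548, 0.1199]
wrist_force: [-0.3, 2.9, -0.6]
gripper_width: 0.251
gripper_force: 30.0
tcp_pos: [0.4541, -0.2355, 0.1196]
wrist_force: [-0.2, 0.5, -2.8]
gripper_width: 0.247
gripper_force: 30.0
```

```bash
(python3 -m jog '0.15 0.5 -15 0 0;0.15 0.5 -15 0 0;0.15 0.5 -15 0 0;0.15 0.5 -15 0 0; 0.15 0 0 0 0';python3 -m jog '0.15 0 -8 0 0;0.15 0 0 0 0;0.15 0 0 0 0') | grep -E 'tcp|wrist'
python3 - <<'E'
from h import *
c=r.capture('top');b=c['pixels'][145:290,240:450,::-1];a=r.capture('scene')['pixels'][190:370,90:340,::-1]
a=cv2.resize(a,None,fx=1.7,fy=1.7);b=cv2.resize(b,(370,256));b=cv2.copyMakeBorder(b,0,a.shape[0]-256,0,0,0);cv2.imwrite('pics/t7.png',np.hstack([a,b]))
E
```

```text
tcp_pos: [0.4547, -0.2945, 0.1183]
wrist_force: [-0.2, 5.7, -0.9]
tcp_pos: [0.455, -0.299, 0.1182]
wrist_force: [1.4, 17.0, 4.4]
```

View pics/t7.png

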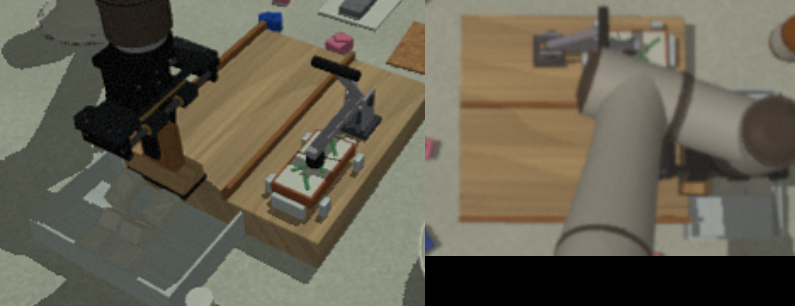

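The channel looks clear, the lumps are heaped in the tray and the block is pressing on them. I'll back off and look.

```bash
(python3 -m jog '0.15 0 12 0 0;0.15 0 20 10 0;0.15 0 40 20 0;0.15 0 60 20 0; 0.15 -3 60 0 0';python3 -m jog '0.15 -3 60 0 0;0.15 0 60 0 0;0.15 0 30 0 0; 0.15 0 0 0 0') | grep -E 'tcp|wrist'
python3 - <<'E'
from h import *
c=r.capture('top');b=c['pixels'][145:290,310:450,::-1];a=r.capture('scene')['pixels'][270:380,90:240,::-1]
a=cv2.resize(a,None,fx=2.6,fy=2.6,interpolation=2);b=cv2.resize(b,None,fx=2.9,fy=2.9,interpolation=2);a=cv2.copyMakeBorder(a,0,b.shape[0]-a.shape[0],0,0,0);cv2.imwrite('pics/t8.png',np.hstack([a,b]))
E
```

```text
tcp_pos: [0.4545, -0.1108, 0.1707]
wrist_force: [1.6, 0.3, -1.5]
tcp_pos: [0.4505, 0.04, 0.1692]
wrist_force: [0.1, -0.6, -0.4]
```

View pics/t8.png

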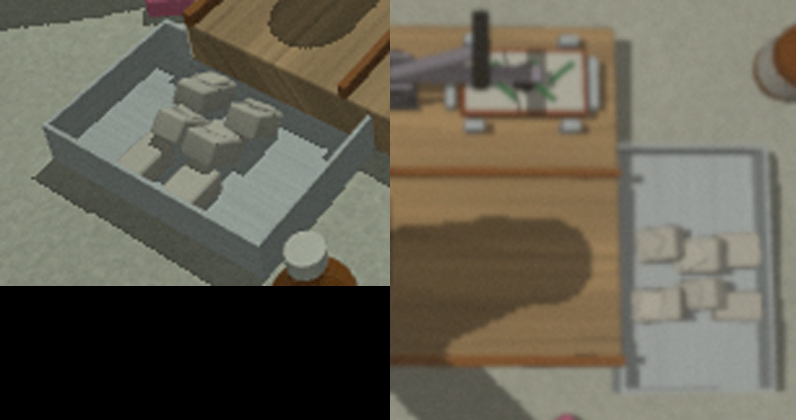

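All six lumps lie in the tray, the channel is empty and the tile is still clamped. Next I return the block to its mat.

```bash
(python3 -m jog '0.15 0 30 0 10.4;0.15 0 30 0 10.4;0.15 0 35 0 10.4;0.15 10 35 0 10.4; 0.15 28 30 0 10.4';python3 -m jog '0.15 28 19 0 10.4;0.15 28 0 0 10.4;0.15 28 0 0 10.4;0.15 27 0 0 10.4; 0.15 0 0 0 0'; python3 -m jog '0.15 0 0 -30 0;0.15 0 0 -40 0;0.15 0 0 -15 0;0.15 0 0 0 0;0.15 0 0 0 0') | grep -E 'tcp|wrist|ee'
```

```text
tcp_pos: [0.488, 0.1982, 0.169]
ee_rot: [[-0.595, -0.804, -0.0], [-0.804, 0.595, -0.0], [0.0, -0.0, -1.0]]
wrist_force: [0.7, 0.6, -1.6]
tcp_pos: [0.6007, 0.2156, 0.1677]
ee_rot: [[0.08, -0.997, -0.0], [-0.997, -0.08, -0.001], [0.001, 0.0, -1.0]]
wrist_force: [-0.1, 0.1, -2.8]
tcp_pos: [0.5998, 0.2181, 0.0856]
ee_rot: [[0.084, -0.996, 0.003], [-0.996, -0.084, 0.001], [-0.001, -0.003, -1.0]]
wrist_force: [-0.8, -0.9, -1.3]
```

```bash
(python3 -m jog '0.15 0 0 -8 0;0.15 0 0 0 0;0.15 0 0 0 0'; python3 -m jog '0.15 0 0 -4 0;0.15 0 0 0 0;0.15 0 0 0 0';python3 -m jog '0.15 0 0 -2 0;0.15 0 0 0 0;0.15 0 0 0 0') | grep -E 'tcp|wrist'
```

```text
tcp_pos: [0.5988, 0.2178, 0.0761]
wrist_force: [0.0, 0.3, -1.6]
tcp_pos: [0.5987, 0.2177, 0.0717]
wrist_force: [-0.1, 0.6, -1.8]
tcp_pos: [0.5991, 0.2178, 0.071]
wrist_force: [-1.9, -1.1, 5.5]
```

```bash
(python3 -m jog '0.5 0 0 0 0;0.6 0 0 0 0;0.6 0 0 0 0;0.6 0 0 50 0; 0.4 0 0 60 0';python3 -m jog '0 0 0 60 -3.6;0 0 -20 57 0;0 0 -60 0 0;0 0 -60 0 0; 0 0 -60 0 0'; python3 -m jog '0 0 -60 0 0;0 0 -60 0 0;0 -2 -60 0 0;0 0 -13 0 0;0 0 0 0 0'; python3 -m jog '0 0 0 -60 0;0 0 0 -45 0;0 0 0 0 0;0 0 0 0 0') | grep -E 'tcp|wrist|gripper_w'
```

```text
tcp_pos: [0.598, 0.2173, 0.1793]
wrist_force: [1.6, -0.4, 0.6]
gripper_width: 0.54
tcp_pos: [0.5984, 0.0161, 0.2969]
wrist_force: [0.8, 0.2, -0.0]
gripper_width: 0.035
tcp_pos: [0.5966, -0.1758, 0.2964]
wrist_force: [-0.6, 0.8, -0.1]
gripper_width: 0.007
tcp_pos: [0.5983, -0.1745, 0.1941]
wrist_force: [1.6, 0.7, 1.0]
gripper_width: 0.002
```

```bash
(python3 -m jog '0 -1 15 0 0;0 0 15 2 0;0 0 15 4 0;0 0 15 4 0; 0 0 15 4 0';python3 -m jog '0 0 15 2 0;0 0 15 0 0;0 0 15 0 0;0 0 10 0 0;0 0 0 0 0') | grep -E 'tcp|wrist|gripper_w'; python3 - <<'E'
from h import *
c=r.capture('top');b=c['pixels'][140:290,150:450,::-1];a=r.capture('scene')['pixels'][150:370,130:370,::-1]
a=cv2.resize(a,None,fx=1.7,fy=1.7,interpolation=2);b=cv2.resize(b,(390,195),interpolation=2);b=cv2.copyMakeBorder(b,0,a.shape[0]-195,0,0,0);cv2.imwrite('pics/t9.png',np.hstack([a,b]))
E
```

```text
tcp_pos: [0.5976, -0.1022, 0.2114]
wrist_force: [-0.2, -6.8, 4.7]
gripper_width: 0.001
tcp_pos: [0.5953, -0.044, 0.2071]
wrist_force: [0.5, 0.5, 0.7]
gripper_width: 0.004
```

View pics/t9.png

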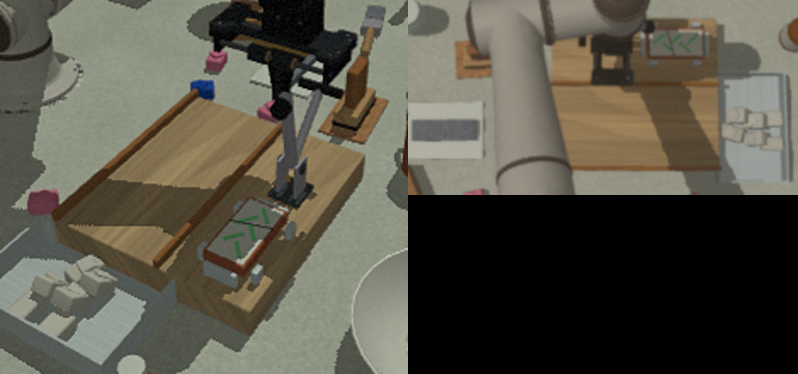

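The clamp is fully back, the tile lies in the nest, the block is upright on its mat and the lumps are in the tray. Next I go back for the tile.

```bash
(python3 -m jog '0 0 0 60 0;0 0 0 35 0;0.5 0 -50 0 0;0.9 0 -50 0 0; 0.9 15 -49 0 0';python3 -m jog '0.9 17 0 0 0;0.9 0 0 -50 0;0.9 0 0 -60 0;0.9 0 0 -60 0;0.9 0 0 -30 0'; python3 -m jog '0.9 0 0 -20 0;0.9 0 0 0 0;0.9 0 0 0 0;0.9 0 0 0 0') | grep -E 'tcp|wrist|gripper_w'
```

```text
tcp_pos: [0.6101, -0.196, 0.3034]
wrist_force: [0.9, 0.7, 0.2]
gripper_width: 0.264
tcp_pos: [0.6252, -0.1945, 0.0984]
wrist_force: [0.2, 0.5, 0.2]
gripper_width: 0.827
tcp_pos: [0.6285, -0.1945, 0.0843]
wrist_force: [-0.1, -0.7, -0.2]
gripper_width: 0.895
```

```bash
(python3 -m jog '0.9 -2 2 -14 0;0.9 0 0 -6 0;0.8 0 0 0 0;0.76 0 0 0 0;0.76 0 0 0 0'; python3 -m jog '0.745 0 0 0 0; 0.745 0 0 0 0; 0.74 0 0 0 0; 0.74 0 0 0 0';python3 -m jog '0.738 0 0 0 0; 0.738 0 0 0 0';python3 -m jog '0.736 0 0 0 0; 0.736 0 0 0 0';python3 -m jog '0.734 0 0 0 0; 0.734 0 0 0 0';python3 -m jog '0.732 0 0 0 0; 0.732 0 0 0 0';python3 -m jog '0.731 0 0 0 0; 0.731 0 0 0 0') | grep -E 'gripper|tcp|wrist'
```

```text
tcp_pos: [0.6259, -0.1924, 0.0631]
wrist_force: [-0.1, -1.0, -0.6]
gripper_width: 0.771
gripper_force: 0.0
tcp_pos: [0.6263, -0.1923, 0.0631]
wrist_force: [2.8, 0.4, 0.1]
gripper_width: 0.744
gripper_force: 0.9
tcp_pos: [0.6261, -0.1923, 0.0631]
wrist_force: [1.9, 0.5, -0.0]
gripper_width: 0.737
gripper_force: 1.0
tcp_pos: [0.6261, -0.1923, 0.0631]
wrist_force: [3.2, -0.7, 0.4]
gripper_width: 0.736
gripper_force: 1.2
tcp_pos: [0.6261, -0.1923, 0.0631]
wrist_force: [2.5, -0.1, 2.0]
gripper_width: 0.736
gripper_force: 3.8
tcp_pos: [0.626, -0.1923, 0.0631]
wrist_force: [3.0, 0.8, 1.8]
gripper_width: 0.737
gripper_force: 9.1
tcp_pos: [0.626, -0.1923, 0.063]
wrist_force: [3.2, -0.5, 2.1]
gripper_width: 0.737
gripper_force: 11.8
```

```bash
(python3 -m jog '0.731 0 0 10 0; 0.731 0 0 30 0; 0.731 0 0 40 0;0.731 -30 0 0 0;0.731 -50 0 0 0'; python3 -m jog '0.731 -50 0 0 0; 0.731 -40 0 0 0; 0.731 -22 20 0 0.8;0.731 0 45 0 0;0.731 0 50 0 0'; python3 -m jog '0.731 0 50 0 0;0.731 0 50 0 0;0.731 0 50 0 0;0.731 0 50 0 0;0.731 0 50 0 0'; python3 -m jog '0.731 0 50 0 0;0.731 0 50 0 0;0.731 0 31 0 0;0.731 0 0 -40 0;0.731 0 0 -20 0'; python3 -m jog '0.731 0 0 -15 0;0.731 0 0 0 0;0.731 0 0 0 0') | grep -E 'gripper_f|tcp|wrist|ee'
python3 - <<'E'
from h import *
s=r.sense();c=r.capture('wrist');cv2.imwrite('pics/w10.png',c['pixels'][:,:,::-1])
E
```

```text
tcp_pos: [0.5434, -0.1921, 0.1418]
ee_rot: [[0.021, -1.0, -0.004], [-1.0, -0.021, 0.001], [-0.001, 0.004, -1.0]]
wrist_force: [-0.2, -0.3, -2.2]
gripper_force: 13.6
tcp_pos: [0.4309, -0.0771, 0.1422]
ee_rot: [[0.033, -0.999, -0.005], [-0.999, -0.033, -0.0], [0.0, 0.005, -1.0]]
wrist_force: [1.3, -0.0, -2.4]
gripper_force: 13.6
tcp_pos: [0.4315, 0.1727, 0.1421]
ee_rot: [[0.035, -0.999, -0.004], [-0.999, -0.035, -0.003], [0.003, 0.004, -1.0]]
wrist_force: [0.6, -0.4, -1.8]
gripper_force: 13.6
tcp_pos: [0.431, 0.3012, 0.08]
ee_rot: [[0.035, -0.999, -0.006], [-0.999, -0.034, -0.006], [0.006, 0.007, -1.0]]
wrist_force: [0.5, -0.1, -2.5]
gripper_force: 13.6
tcp_pos: [0.434, 0.3038, 0.0686]
ee_rot: [[0.035, -0.999, 0.001], [-0.999, -0.035, 0.001], [-0.001, -0.001, -1.0]]
wrist_force: [0.4, -0.4, -2.4]
gripper_force: 13.6
```

```bash
(python3 -m jog '0.731 0 0 -20 0;0.731 0 0 -17 0;0.731 0 0 -5 0;0.731 0 0 0 0;0.731 0 0 0 0'; python3 -m jog '0.731 0 0 -3 0;0.731 0 0 0 0;0.731 0 0 0 0';python3 -m jog '0.731 0 0 -1.5 0;0.731 0 0 0 0;0.731 0 0 0 0') | grep -E 'tcp|wrist'
```

```text
tcp_pos: [0.4342, 0.3042, 0.0267]
wrist_force: [0.3, -1.3, -2.8]
tcp_pos: [0.4341, 0.3041, 0.0232]
wrist_force: [1.6, 0.2, -1.9]
tcp_pos: [0.434, 0.304, 0.0217]
wrist_force: [1.9, 0.2, 3.5]
```

Seated. I'll release, rise and take a last look.

```bash
(python3 -m jog '0.74 0 0 0 0;0.76 0 0 0 0;0.8 0 0 0 0;0.95 0 0 0 0; 0.95 0 0 0 0';python3 -m jog '0.95 0 0 10 0;0.95 0 0 40 0;0.95 0 0 60 0; 0.95 0 0 60 0; 0.95 0 0 0 0';python3 -m jog '0.95 0 0 0 0;0.95 0 0 0 0;0.95 0 0 0 0') | grep -E 'tcp|wrist'
python3 - <<'E'
from h import *
s=r.sense();print(s['time_s']);a=cv2.resize(r.capture('wrist')['pixels'][:270,:,::-1],(395,190))
c=r.capture('scene')['pixels'][150:370,100:370,::-1];c=cv2.resize(c,(395,322));b=r.capture('top')['pixels'][140:290,250:450,::-1];b=cv2.resize(b,(395,296))
R=np.vstack([a,b]);c=cv2.copyMakeBorder(c,0,R.shape[0]-322,0,0,0);cv2.imwrite('pics/f.png',np.hstack([c,R]))
E
```

```text
tcp_pos: [0.4336, 0.3036, 0.0212]
wrist_force: [-0.1, -0.8, 0.4]
tcp_pos: [0.436, 0.306, 0.1978]
wrist_force: [0.4, -0.2, -1.5]
tcp_pos: [0.4333, 0.3032, 0.19]
wrist_force: [0.6, 0.6, -0.1]
46.9
```

View pics/f.png

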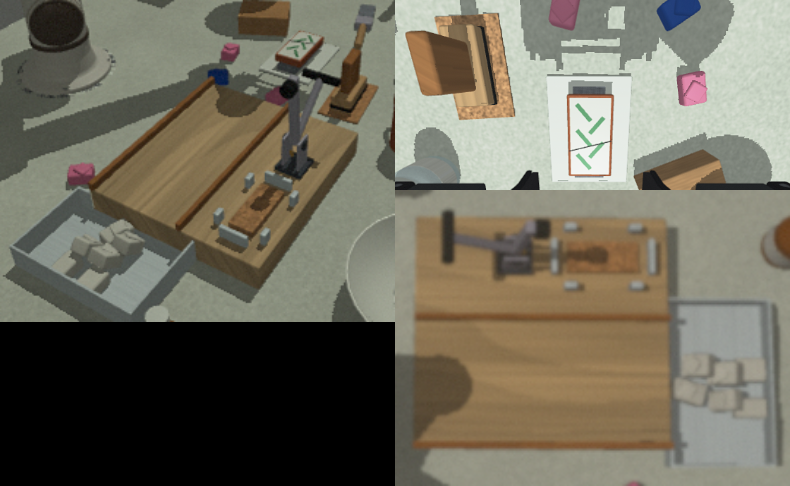

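Everything is in place: the tile is centred on the pad at about (590,135) in the inset, the block is on its mat, the clamp is back and six lumps are in the tray.

```bash
python3 -c "from station import r;print(r.finish_job())"
```

```text
the job is handed in; nothing more can be done
None
```

I carried out the whole job and handed it in at about 47 s. The last pictures show the tile flat on its pad, the clamp fully back, the block upright on its mat and all six lumps in the tray, but the hand-in gave no verdict.

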